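# Lock the speaker's battery cover with the screwdriver

## Task

Take the flat-bladed screwdriver (broad flat-sided handle) out of the tool stand, set its blade in the slot of the big lock screw on the speaker's battery cover, and keep pushing the spring-loaded screw down while you turn it clockwise until it stops. Then put the screwdriver back upright in the same hole of the stand and let go; leave the slim round-handled tool in the other hole where it is.

Things in the scene. Friction and masses are not known exactly. Their poses are not given: they have to be found in the camera images.
- screwdriver: Stubby screwdriver upright in a hole of a wooden block. Origin: centre of its lower tip; z up the shaft, x along the blade's width, y its thickness; a half turn changes nothing. Steel blade 16 (x) x 3 (y) mm, 0-16 mm above the tip; 10 mm shaft; collar 44 mm dia. at 55-60 mm, resting on the block; black handle 46 (x) x 24 (y) mm at 60-116 mm: pinch across the 24. About 0.12 kg.
- nut_driver: The wrong tool, not to be moved: slim nut driver, round handle 22 mm dia., 114 mm long, collar 36 mm dia., origin at its lower tip, z up; upright in the block's other hole (which has which varies). The fixed block is 70 x 190 x 70 mm tall, with two through holes 26 mm dia., 110 mm apart; the tips hang 15 mm above the table.
- screw_slot (a point): On the axis of the steel lock screw (36 mm disc with two raised lugs), at its slot's floor, 65 mm above the table; z up, x along the slot. Slot open at the ends, 26 long, 8 mm deep, 6.5 wide in its lower 3 mm, above that flaring to 16 at the top. Pushed down, the screw (and this point) sinks on a spring: 2 N to start, 1 N more per mm, 8 mm travel; it rises when let go.
- screw_turn (a joint): Screw angle, rad, growing clockwise seen from above: starts at 0 to 0.25, hard stop at 1.2 (locked; slot then along the speaker's long side). Friction 0.08 N m, stays where left; the blade has 0.2 rad of play in the slot. The screw is near a short end of the white cover of the grey speaker (130 x 190 x 59 mm, fixed, lying face down).
There are look-alikes about, which are no part of the job. Leave any blue or white look-alike of the screwdriver alone.

How it is judged:
By the outcome, as a careful person would: the job done as asked, in the order asked, and still so for the second after the job is handed in, with the robot touching nothing.
It also fails if it takes over 56 s, if anything falls off the work surface, if the arm or the gripper's body presses on something with over 40 N, if the wrist force passes 120 N, or if a joint passes its speed limit or range.

## Robot

A 6-joint arm with a two-finger parallel gripper is mounted at the origin on the work surface. World frame = base frame: x ahead of the robot, y to its left, z up, the work surface at z = 0. Lengths are in m, angles in rad, forces in N, time in s.
With the tool pointing down it reaches from about 0.325 to 1 m from the base axis. Payload 5.1 kg.
Tool frame: the origin (TCP) lies at the very end of the fingers, on their centre line; the grasp point (between the pads) lies 19 mm behind it; z points along the fingers, y is the line along which they close (so a half turn about z gives the same grasp; the last joint's range is limited). The gripper opens to 85 mm and grips with 20 to 120 N. Pads are 22 mm wide; open, the fingers measure 114 mm over their backs; the gripper's body (76 mm by 85 mm) begins 54 mm behind the grasp point. The pads swing forward as they close: fully open they stand 13 mm farther back than shut.
Start: joints at [-1.202, 0.124, 1.65, -0, 1.367, -0.083], TCP at [0.284, -0.585, 0.231] pointing down, gripper open.
Joint ranges: [-2.61, 2.61], [-1.02, 2.33], [0.03, 2.71], [-1.35, 4.49], [0.32, 2.68], [-2.91, 2.91]. Speed limits (rad/s): [2.57, 2.57, 3.14, 3.14, 3.14, 3.14].

## Interface

Orientations are given as a unit quaternion [x, y, z, w].
In Python, from workcell import manip gives the robot as it stands.
- The arm moves only by the shell command python3 -m creep 'ROWS'. ROWS is JSON, a list of rows, each a list of 7 numbers: the shift along the tool's x, y, z in mm, then the turn, a rotation vector about the tool's x, y, z in degrees, then the closure, from -1 (fully open) to 1 (shut). In form: [[tx, ty, tz, ax, ay, az, grip], ...]. A call has 1 to 5 rows; each row is the pose to reach, as a shift and turn from the pose commanded when the call began, along the tool's axes at that moment; what a row does not reach only later rows make up. A row lasts 1/8 s, in which the tool goes at most 62.5 mm and 10.7 degrees, less where a joint would pass 70% of its speed; a pose out of reach is approached as far as the arm can. A call with a gripper value outside its range is refused whole. The fingers move at their own pace and stop on an object; the grip force is fixed at half the most. Time passes only in rows, so rows that repeat a pose let the fingers close. It gives the time, the measured TCP pose, the force, the opening and the grip force at its end, in the units of the state.
- manip.observe(): the state, without advancing time (a new reading comes with each control period).
- manip.grab_frame(name): name is "side" or "top" or "wrist"; returns the picture (384x512x3 uint8, red, green, blue); there is no depth.
- manip.camera_info(name): a dict with "fx", "fy", "cx", "cy" (pixels), "eye" and "attitude" of the camera in the world; the wrist camera has in their place "mount" (4x4, takes a point from camera to tool coordinates, whose origin is the TCP and whose axes are the flange's). Camera axes: x right, y down, z forward; pixel columns grow to the right and rows downward; lengths in m; the calibration is good to about 2 mm. A picture is of the moment at which its call begins: read the wrist's pose just before it. camera_info takes no time and is no camera call.
- manip.sign_off(): hands the job in; it is judged then, once.
The state is a dict: "clock": time; "joints": joint angles; "qd": joint speeds; "tau": joint torques, N m; "tcp_pos": TCP position; "ee_rot": TCP orientation; "ft_force": force on the tool from outside, world axes, zero at the start; "ft_torque": the same for the moment, N m; "grip_width": finger opening in m; "finger_force": force on a finger pad.
Only numpy, scipy, OpenCV 4.12 (cv2) and the standard library are available. Lean on these libraries where they do the work, as an engineer would, in place of code of your own. Each camera call takes 0.05 s, during which the arm holds its last target. There are 200 camera calls.

## Working session

There is one attempt and no reset: what is moved stays moved. The work goes in short steps, Python scripts to look and compute and a shell command to move; the robot and the scene stay as the last step left them, time stands still between calls to the robot, and variables do not carry over. Pictures are saved under pics/ and viewed, at most 10 in all, crops included, and the job is handed in when it is done.

```bash
mkdir -p pics; python3 - <<'E'
from workcell import manip
import cv2,numpy as np
ims=[]
for n in("side","top","wrist"):
    s=manip.observe() 
    f=manip.grab_frame(n); cv2.imwrite(f"pics/{n}0.png",f[:,:,::-1]); ims.append(f[:,:,::-1]); print(n,manip.camera_info(n))
print(s)
E
```

```text
side {'fx': 404.1749530117304, 'fy': 404.1749530117304, 'cx': 258.3605831386775, 'cy': 190.988243209601, 'eye': array([0.10291733, 0.60286066, 0.68157876]), 'attitude': array([-0.26242633,  0.8696566 , -0.39868823,  0.126006  ])}
top {'fx': 490.4920747390763, 'fy': 490.4920747390763, 'cx': 253.84817117169996, 'cy': 188.3325874550799, 'eye': array([0.41906708, 0.01640151, 1.03896092]), 'attitude': array([ 0.71067654, -0.70216736,  0.03105399, -0.03058601])}
wrist {'fx': 293.29364843895235, 'fy': 293.29364843895235, 'cx': 254.99355177345967, 'cy': 193.9992987124906, 'mount': array([[-3.89506478e-04, -9.56982862e-01, -2.90144190e-01,
         7.43223372e-02],
       [ 9.99999825e-01, -2.43611206e-04, -5.38954998e-04,
        -2.51620193e-04],
       [ 4.45088320e-04, -2.90144349e-01,  9.56982789e-01,
        -1.43227192e-01],
       [ 0.00000000e+00,  0.00000000e+00,  0.00000000e+00,
         1.00000000e+00]])}
{'clock': 0.1, 'joints': array([-1.20161713e+00,  1.24435614e-01,  1.65154489e+00,  1.00155188e-05,
        1.36750876e+00, -8.26451383e-02]), 'qd': array([-0.00012289, -0.0009447 , -0.00342361, -0.00045376, -0.00084628,
       -0.00100787]), 'tau': array([ 1.73221786e-03, -4.24929142e+01, -3.66654682e+01, -2.87440548e-05,
        3.93029230e-03, -7.00815917e-06]), 'tcp_pos': array([ 0.2835432 , -0.58427716,  0.23017431]), 'ee_rot': array([ 9.74589981e-01,  2.23994354e-01, -1.30543347e-04, -9.39291230e-04]), 'ft_force': array([-0.24754879, -0.16976591,  0.16795468]), 'ft_torque': array([-0.00295601,  0.0119773 , -0.02208383]), 'finger_force': 0.0, 'grip_width': 0.08528044275047404}
```

View pics/top0.png

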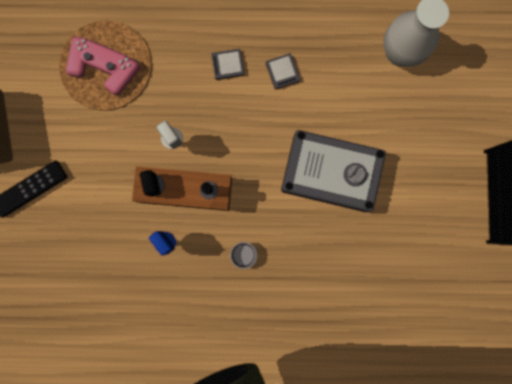

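View pics/side0.png

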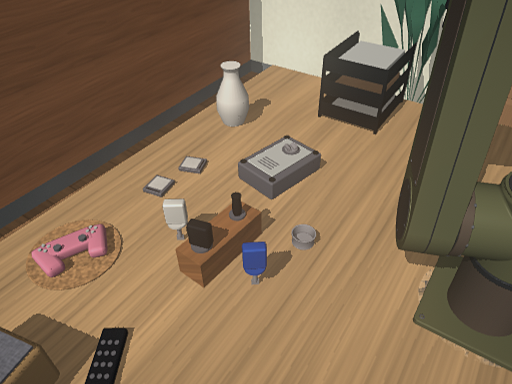

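Top view: black broad handle at about (150,183), slim tool at (208,189), and the lock screw at (356,174) near the right end of the speaker. The white (169,135) and blue (162,242) look-alikes stand either side of the block.

```bash
cat > h.py <<'E'
from workcell import manip
import cv2,numpy as np
from scipy.spatial.transform import Rotation as R
def cam(n):
    c=manip.camera_info(n)
    if n=="wrist":
        s=manip.observe(); T=np.eye(4);T[:3,:3]=R.from_quat(s['ee_rot']).as_matrix();T[:3,3]=s['tcp_pos']
        M=T@c['mount']; return c,M[:3,3],M[:3,:3]
    return c,np.array(c['eye']),R.from_quat(c['attitude']).as_matrix()
def ray(C,uv,z):
    c,e,A=C; d=A@np.array([(uv[0]-c['cx'])/c['fx'],(uv[1]-c['cy'])/c['fy'],1]); return e+d*(z-e[2])/d[2]
def proj(C,p):
    c,e,A=C; q=A.T@(np.array(p)-e); return np.array([c['fx']*q[0]/q[2]+c['cx'],c['fy']*q[1]/q[2]+c['cy']])
def toolshift(p):
    s=manip.observe(); return R.from_quat(s['ee_rot']).inv().apply(np.array(p)-s['tcp_pos'])*1000
E
python3 - <<'E'
from h import *
f=cv2.imread('pics/top0.png'); C=cam('top')
v=f.max(2)
m=((v<45)*255).astype(np.uint8); m[:160]=0;m[215:]=0;m[:,:135]=0;m[:,235:]=0
for c in cv2.findContours(m,0,2)[0]:
    if cv2.contourArea(c)>15:
        print(cv2.minAreaRect(c),cv2.contourArea(c)); 
for n,uv,z in[('sd',(150,183),.131),('nd',(208,187),.129),('white',(167,131),.12),('blue',(160,242),.12),('screw',(356,174),.073),('cA',(300,133),.059),('cB',(384,153),.059),('cC',(287,189),.059),('cD',(371,210),.059),('b1',(136,168),.07),('b2',(232,177),.07),('b3',(133,203),.07),('b4',(230,210),.07)]: print(n,ray(C,uv,z).round(3))
a=cv2.resize(f[150:220,125:245],None,fx=6,fy=6,interpolation=2)[:, :720]
cv2.imwrite('pics/crop1.png',a)
E
```

```text
((209.0, 188.5), (11.0, 14.0), 90.0) 122.0
((152.0, 183.0), (24.0, 22.0), 90.0) 411.0
sd [0.506 0.209 0.131]
nd [0.5   0.102 0.129]
white [0.607 0.183 0.12 ]
blue [0.397 0.19  0.12 ]
screw [ 0.534 -0.186  0.073]
cA [ 0.618 -0.076  0.059]
cB [ 0.58  -0.246  0.059]
cC [ 0.504 -0.05   0.059]
cD [ 0.464 -0.218  0.059]
b1 [0.542 0.251 0.07 ]
b2 [0.526 0.06  0.07 ]
b3 [0.472 0.255 0.07 ]
b4 [0.46  0.063 0.07 ]
```

View pics/crop1.png

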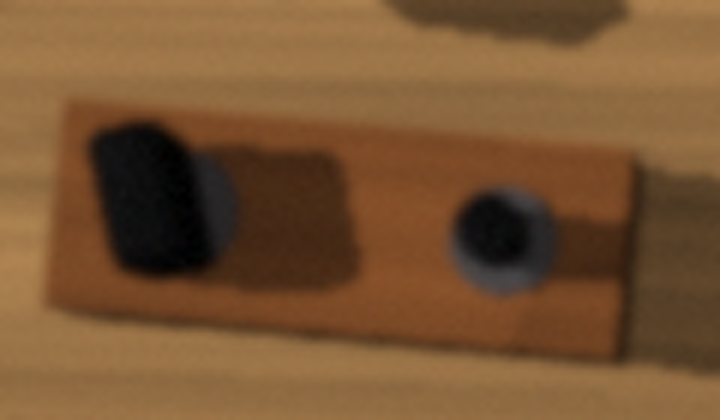

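Crop: the broad handle's top is centred at about (149,183) full-image, with its wide axis near world x (yaw about +9°). On the way I look at the screw from above, with the tool turned to the yaw the slot should start at.

```bash
python3 - <<'E'
from h import *
print(toolshift([.534,-.186,.22]))
E
```

```text
[ 399.18252112 -249.03188052   10.78530037]
```

```bash
python3 -m creep '[[399,-249,11,0,0,-114,-1],[399,-249,11,0,0,-114,-1],[399,-249,11,0,0,-114,-1],[399,-249,11,0,0,-114,-1],[399,-249,11,0,0,-114,-1]]'; python3 - <<'E'
from h import *
s=manip.observe(); print(toolshift([.534,-.186,.22]),R.from_quat(s['ee_rot']).as_matrix()[:,0],s['joints'])
E
```

```text
clock: 0.78
tcp_pos: [0.4506, -0.3183, 0.2238]
ee_rot: [0.766, 0.642, 0.0, -0.0]
ft_force: [0.2, 0.5, -0.4]
grip_width: 0.0855
finger_force: 0.0
[144.87957199  58.99845383   3.76898366] [1.74715592e-01 9.84618938e-01 9.02213871e-05] [-7.12420570e-01 -8.88641351e-02  1.87861703e+00  8.72654238e-05
  1.35187304e+00 -5.36822612e-01]
```

```bash
python3 -m creep '[[145,59,4,0,0,-60,-1],[145,59,4,0,0,-60,-1],[145,59,4,0,0,-60,-1],[145,59,4,0,0,-60,-1],[145,59,4,0,0,-60,-1]]' >/dev/null; python3 -m creep '[[0,0,0,0,0,-5,-1],[0,0,0,0,0,-5,-1]]'; python3 - <<'E'
from h import *
C=cam('wrist'); f=manip.grab_frame('wrist')[:,:,::-1].copy(); cv2.imwrite('pics/w1.png',f)
print(proj(C,[.534,-.186,.073]),proj(C,[.618,-.076,.059]),R.from_quat(manip.observe()['ee_rot']).as_matrix()[:,0])
E
```

```text
clock: 1.65
tcp_pos: [0.534, -0.1881, 0.2196]
ee_rot: [0.356, 0.934, 0.0, -0.0]
ft_force: [-0.1, -0.5, 0.1]
grip_width: 0.0853
finger_force: 0.0
[256.13472291 179.86248846] [387.17489584 166.85802024] [-7.45844154e-01  6.66120295e-01  4.99451193e-04]
```

View pics/w1.png

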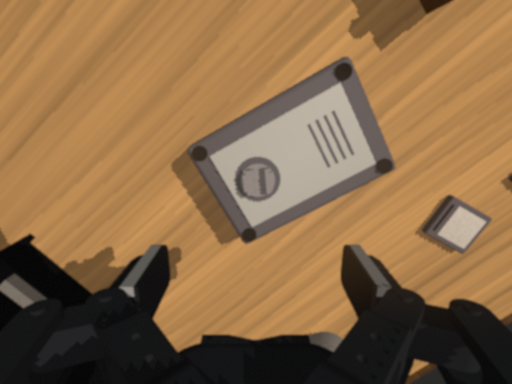

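Wrist view: screw disc at about (258,179) as predicted; slot runs near-vertical there, i.e. along tool x at about 138° yaw. Feet at (200,153), (344,71), (384,166), (249,235).

```bash
python3 - <<'E'
from h import *
C=cam('wrist'); f=cv2.imread('pics/w1.png')
g=cv2.cvtColor(f,6)
for a,b in[((200,153),(344,71)),((249,235),(384,166))]:
    d=ray(C,b,.062)-ray(C,a,.062); print('long yaw',np.degrees(np.arctan2(d[1],d[0]))%180,np.linalg.norm(d))
m=((g<125)*255).astype(np.uint8); w=np.zeros_like(m); w[148:212,225:292]=m[148:212,225:292]
c=cv2.HoughCircles(cv2.GaussianBlur(g,(5,5),1)[148:212,225:292],3,1,100,param1=80,param2=12,minRadius=17,maxRadius=28); print(c)
if c is not None:
    u=c[0,0,:2]+[225,148]; print('screw',ray(C,u,.071),u, 'diam', 2*c[0,0,2]/293*(.22+.143*.957-.071+.0))
print('feet centre',[ray(C,p,.062).round(4) for p in((200,153),(249,235))])
cv2.imwrite('pics/c2.png',cv2.resize(f[146:214,222:296],None,fx=8,fy=8,interpolation=2))
E
```

```text
long yaw 77.17953540784563 0.16145331603946625
long yaw 77.2689311457478 0.16143459261037804
[[[32.5 31.5 22.4]]]
screw [ 0.53508656 -0.18511469  0.071     ] [257.5 179.5] diam 0.043706913
feet centre [array([ 0.4764, -0.212 ,  0.062 ]), array([ 0.5782, -0.2361,  0.062 ])]
```

View pics/c2.png

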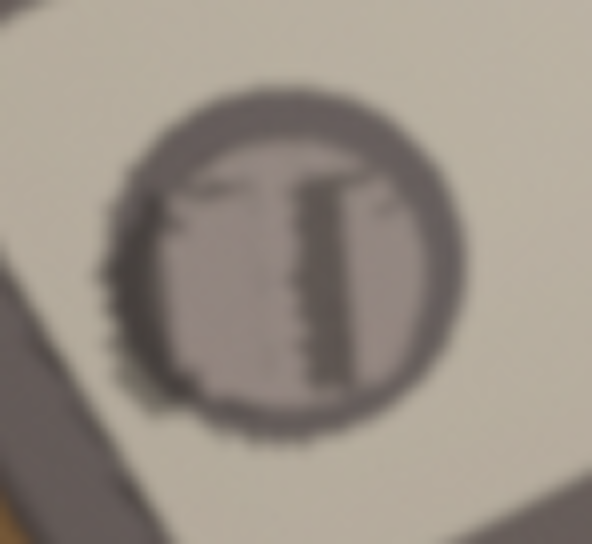

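Crop: disc centred at about (258,180) with the slot tilted ~3° from vertical. That gives the screw at (0.535,-0.185), slot yaw about 141° and long side 77.2°, so a start angle of ~0.09 rad, which fits. Next is the screwdriver.

```bash
python3 - <<'E'
from h import *
print(toolshift([.505,.209,.235]))
E
```

```text
[286.23842294 276.90719634 -15.18189484]
```

```bash
python3 -m creep '[[286,277,-15,0,0,-51,-1],[286,277,-15,0,0,-51,-1],[286,277,-15,0,0,-51,-1],[286,277,-15,0,0,-51,-1],[286,277,-15,0,0,-51,-1]]' >/dev/null;  python3 - <<'E'
from h import *
s=manip.observe(); print(toolshift([.505,.209,.235]),R.from_quat(s['ee_rot']).as_matrix()[:,0])
E
```

```text
[-8.25539853 83.8228495  -2.9401704 ] [-9.86308440e-01 -1.64909347e-01 -7.54141157e-04]
```

```bash
python3 -m creep '[[-8,84,-3,0,0,0,-1],[-8,84,-3,0,0,0,-1],[-8,84,-3,0,0,0,-1],[-8,84,-3,0,0,0,-1]]';  python3 - <<'E'
from h import *
C=cam('wrist'); f=manip.grab_frame('wrist')[:,:,::-1].copy(); cv2.imwrite('pics/w2.png',f)
s=manip.observe(); Rm=R.from_quat(s['ee_rot']).as_matrix()
print(s['tcp_pos'],np.degrees(np.arctan2(Rm[1,0],Rm[0,0])),proj(C,[.505,.209,.131]))
m=((f.max(2)<45)*255).astype(np.uint8)
for c in cv2.findContours(m[:260],0,2)[0]:
    if cv2.contourArea(c)>100:
        r=cv2.minAreaRect(c); print(r,[ray(C,p,.131).round(4)[:2] for p in cv2.boxPoints(r)],ray(C,r[0],.131))
E
```

```text
clock: 2.82
tcp_pos: [0.5054, 0.2067, 0.2346]
ee_rot: [-0.081, 0.997, -0.0, -0.0]
ft_force: [-0.0, 0.3, 0.2]
grip_width: 0.0857
finger_force: 0.0
[0.50553079 0.2063647  0.23459791] -170.77557493519313 [257.27531582 192.75441338]
((159.0, 252.5), (13.0, 14.0), 90.0) [array([0.5716, 0.1209]), array([0.5695, 0.1337]), array([0.5831, 0.1347]), array([0.5852, 0.1217])] [0.57729666 0.12774373 0.131     ]
((477.7930908203125, 180.48275756835938), (6.313641548156738, 73.90674591064453), 68.19859313964844) [array([0.4776, 0.3689]), array([0.4449, 0.4183]), array([0.4494, 0.4223]), array([0.4825, 0.3728])] [0.46335616 0.39589341 0.131     ]
((16.5000057220459, 142.00001525878906), (16.26345443725586, 13.435027122497559), 45.0) [array([ 0.4942, -0.0051]), array([0.485 , 0.0033]), array([0.4931, 0.0121]), array([0.5025, 0.0037])] [0.49365696 0.00349508 0.131     ]
```

View pics/w2.png

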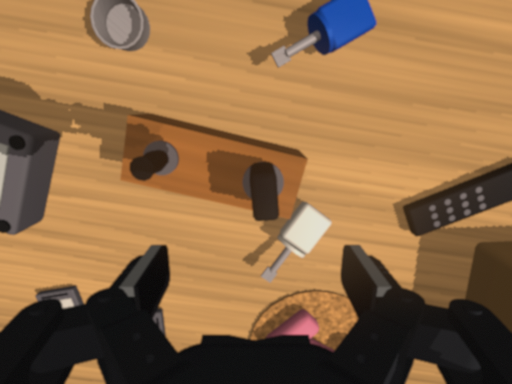

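Wrist view: black handle at about (264,192), its top face at the lower end near (265,207). The slim tool is at (150,163). The white look-alike at (305,230) is close, so I check its height.

```bash
python3 - <<'E'
from h import *
C=cam('wrist');T=cam('top')
f=cv2.imread('pics/w2.png'); t=cv2.imread('pics/top0.png')
for z in(.02,.05,.08,.1,.12,.14): print(z,'white w/t',ray(C,(305,230),z)[:2].round(3),ray(T,(169,135),z)[:2].round(3),'blue',ray(C,(345,22),z)[:2].round(3),ray(T,(160,242),z)[:2].round(3))
m=((f.max(2)<50)*255).astype(np.uint8); w=np.zeros_like(m); w[155:228,235:285]=m[155:228,235:285]
c=max(cv2.findContours(w,0,1)[0],key=cv2.contourArea); r=cv2.minAreaRect(c); print(r,cv2.boundingRect(c))
for y in range(156,226,6):
    xs=np.where(w[y])[0]; print(y,xs.min() if len(xs) else None,xs.max() if len(xs) else None,f[y,264].tolist())
E
```

```text
0.02 white w/t [0.578 0.286] [0.619 0.196] blue [0.332 0.277] [0.395 0.209]
0.05 white w/t [0.566 0.278] [0.613 0.191] blue [0.341 0.27 ] [0.395 0.203]
0.08 white w/t [0.554 0.27 ] [0.607 0.186] blue [0.349 0.264] [0.396 0.197]
0.1 white w/t [0.546 0.265] [0.603 0.182] blue [0.355 0.259] [0.396 0.194]
0.12 white w/t [0.538 0.26 ] [0.599 0.179] blue [0.36  0.254] [0.397 0.19 ]
0.14 white w/t [0.53  0.255] [0.595 0.175] blue [0.366 0.25 ] [0.397 0.186]
((261.5, 183.0), (38.0, 21.0), 90.0) (251, 164, 22, 39)
156 None None [50, 102, 165]
162 None None [26, 43, 65]
168 251 271 [17, 31, 47]
174 251 268 [23, 34, 48]
180 251 260 [30, 39, 51]
186 251 254 [30, 38, 51]
192 252 259 [32, 40, 52]
198 253 255 [32, 40, 52]
204 254 254 [31, 40, 53]
210 None None [33, 42, 54]
216 None None [33, 42, 54]
222 None None [62, 100, 135]
```

The rays disagree because the blue and white look-alikes, upright in the first frame, have since toppled and lie flat. They are clear of my path, so I refine the handle.

```bash
python3 - <<'E'
from h import *
C=cam('wrist'); f=cv2.imread('pics/w2.png')
for y in range(160,226,5):
    row=f[y,240:290].astype(int); d=(row[:,2]<62)&(np.ptp(row,axis=1)<26); xs=np.where(d)[0]+240; print(y,xs.min() if len(xs) else 0,xs.max() if len(xs) else 0)
for z in(.131,.08):
  print([proj(C,[.505+a*.023,.209+a*.0035,z]).round(0) for a in(-1,0,1)])
cv2.imwrite('pics/c3.png',cv2.resize(f[150:230,225:300],None,fx=7,fy=7,interpolation=2))
E
```

```text
160 0 0
165 0 0
170 250 273
175 250 274
180 250 275
185 250 275
190 251 275
195 251 276
200 254 276
205 254 276
210 255 276
215 256 276
220 0 0
225 0 0
[array([258., 167.]), array([258., 193.]), array([257., 217.])]
[array([257., 157.]), array([257., 179.]), array([257., 200.])]
```

View pics/c3.png

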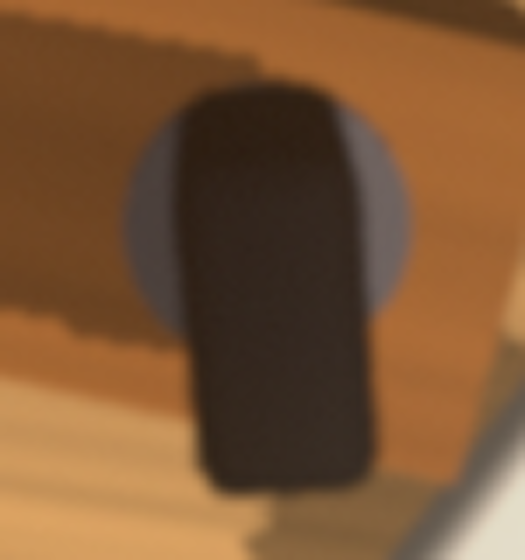

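```bash
python3 - <<'E'
from h import *
C=cam('wrist')
q=lambda x,y:ray(C,(225+x/7-.5,150+y/7-.5),.131)
c=q(277,328); d=q(263,170)-q(291,487)
k=ray(C,(225+268/7-.5,150+210/7-.5),.075)
print(c,np.degrees(np.arctan2(d[1],d[0])),np.linalg.norm(d),k)
d=q(180,190)-q(205,460);e=q(355,200)-q(372,450);print([np.degrees(np.arctan2(v[1],v[0])) for v in(d,e)])
s=(c+k)/2; print(toolshift([s[0],s[1],.090]))
E
```

```text
[0.50742498 0.21517107 0.131     ] -165.46794458328105 0.042010145541070534 [0.50605403 0.21523412 0.075     ]
[np.float64(-165.9107929675396), np.float64(-165.876380687321)]
[ -2.65321671   8.58042858 144.594127  ]
```

```bash
python3 -m creep '[[-3,8,0,0,0,-5,-1],[-3,8,50,0,0,-5,-1],[-3,8,100,0,0,-5,-1],[-3,8,130,0,0,-5,-1],[-3,8,145,0,0,-5,-1]]'; python3 -m creep '[[0,0,0,0,0,0,1],[0,0,0,0,0,0,1],[0,0,0,0,0,0,1],[0,0,0,0,0,0,1],[0,0,0,0,0,0,1]]'
```

```text
clock: 3.5
tcp_pos: [0.5062, 0.2141, 0.0876]
ee_rot: [-0.124, 0.992, -0.0, -0.002]
ft_force: [0.2, -0.2, -0.2]
grip_width: 0.0857
finger_force: 0.0
clock: 4.12
tcp_pos: [0.5082, 0.2161, 0.0915]
ee_rot: [-0.125, 0.992, 0.0, 0.001]
ft_force: [-0.1, 0.1, 4.9]
grip_width: 0.0234
finger_force: 59.7
```

```bash
python3 -m creep '[[0,0,-25,0,0,0,1],[0,0,-60,0,0,0,1],[0,0,-100,0,0,0,1],[0,0,-110,0,0,0,1],[0,0,-110,0,0,0,1]]'; python3 - <<'E'
from h import *
print(manip.observe()['ft_force'],manip.observe()['ft_torque'])
s=manip.observe();Rm=R.from_quat(s['ee_rot']).as_matrix()
print(s['joints'],np.degrees(np.arctan2(Rm[1,0],Rm[0,0])))
C=cam('side'); b=s['tcp_pos']-[0,0,.0765]; print(proj(C,b),proj(C,b+[0,0,.055]))
f=manip.grab_frame('side')[:,:,::-1]; u,v=proj(C,b).astype(int)
cv2.imwrite('pics/s3.png',cv2.resize(f[v-70:v+40,u-60:u+60],None,fx=5,fy=5,interpolation=2))
print(toolshift([.535,-.185,.22]))
E
```

```text
clock: 4.75
tcp_pos: [0.5069, 0.2157, 0.1993]
ee_rot: [-0.125, 0.992, -0.0, -0.0]
ft_force: [0.4, 0.1, -2.3]
grip_width: 0.0235
finger_force: 58.9
[ 0.36059165  0.05639013 -2.2541075 ] [-0.06246029 -0.0161772   0.07179021]
[ 3.04837630e-01 -7.28675407e-02  1.90537199e+00  8.91714915e-06
  1.30913997e+00 -1.51591984e+00] -165.67841366046537
[199.03899893 227.21361656] [195.88911221 206.24818803]
[  71.24727565 -395.12054025  -21.77383249]
```

View pics/s3.png

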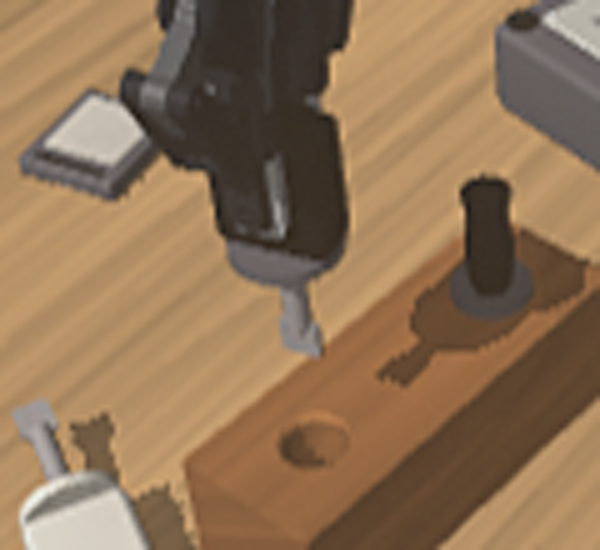

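Lifted cleanly: tip at crop (302,352), which matches the predicted (199,227). Next I rise above the nut driver and go over the screw.

```bash
python3 -m creep '[[0,0,-30,0,0,0,1],[10,-57,-35,0,0,10,1],[21,-118,-35,0,0,20,1],[32,-179,-35,0,0,30,1],[43,-240,-35,0,0,40,1]]'>/dev/null; python3 - <<'E'
from h import *
s=manip.observe();Rm=R.from_quat(s['ee_rot']).as_matrix()
print(toolshift([.535,-.185,.19]),np.degrees(np.arctan2(Rm[1,0],Rm[0,0])))
E
```

```text
[ -78.84904797 -135.02967318   41.75852502] 154.0054915030322
```

```bash
python3 -m creep '[[-78,-133,20,0,0,13,1],[-78,-133,42,0,0,13,1],[-78,-133,42,0,0,13,1],[-78,-133,42,0,0,13,1],[-78,-133,42,0,0,13,1]]'; python3 - <<'E'
from h import *
s=manip.observe();Rm=R.from_quat(s['ee_rot']).as_matrix()
print(toolshift([.535,-.185,.19]),np.degrees(np.arctan2(Rm[1,0],Rm[0,0])),s['joints'])
C=cam('wrist'); f=manip.grab_frame('wrist')[:,:,::-1]
b=s['tcp_pos']-[0,0,.0765]; print(proj(C,b),proj(C,[.535,-.185,.073]))
cv2.imwrite('pics/w4.png',cv2.resize(f[100:260,170:350],None,fx=3.7,fy=3.7,interpolation=2))
E
```

```text
clock: 6.05
tcp_pos: [0.5367, -0.1804, 0.191]
ee_rot: [0.331, 0.944, 0.0, -0.002]
ft_force: [-0.2, -0.1, -1.5]
grip_width: 0.0233
finger_force: 59.4
[-1.54924455 -4.59733542  0.97402171] 141.31094354372524 [-4.19373993e-01 -2.97209250e-02  1.87833995e+00  4.40064920e-04
  1.29617240e+00 -1.31503956e+00]
[254.43967936 203.36121109] [249.58206446 190.76657537]
```

View pics/w4.png

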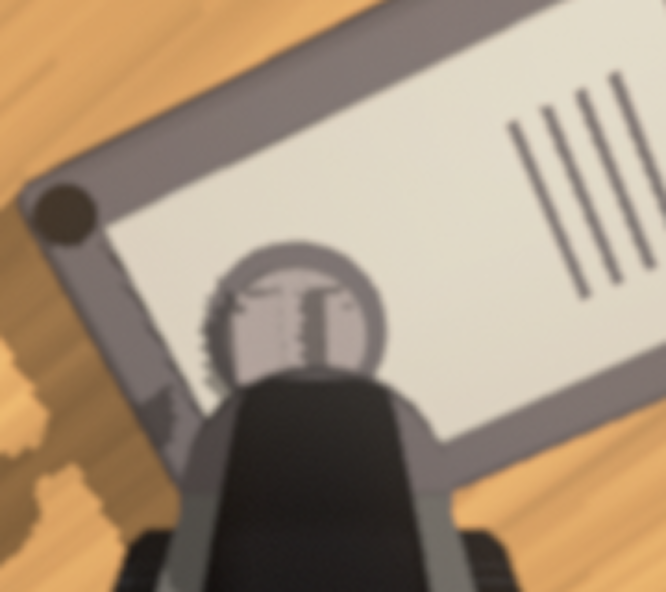

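Blade yaw matches the slot, which is vertical in view. Correct laterally, then lower just into the slot.

```bash
python3 -m creep '[[-1.5,-4.5,0,0,0,0,1],[-1.5,-4.5,15,0,0,0,1],[-1.5,-4.5,30,0,0,0,1],[-1.5,-4.5,44,0,0,0,1],[-1.5,-4.5,44,0,0,0,1]]'; python3 -m creep '[[0,0,3,0,0,0,1],[0,0,6,0,0,0,1],[0,0,6,0,0,0,1]]'
```

```text
clock: 6.72
tcp_pos: [0.5345, -0.1849, 0.1463]
ee_rot: [0.331, 0.944, 0.0, -0.002]
ft_force: [1.2, -0.4, -1.1]
grip_width: 0.0238
finger_force: 59.4
clock: 7.1
tcp_pos: [0.5359, -0.1856, 0.1429]
ee_rot: [0.331, 0.944, 0.0, 0.0]
ft_force: [0.6, -0.4, -1.3]
grip_width: 0.0234
finger_force: 59.4
```

```bash
python3 -m creep '[[0,0,2,0,0,0,1],[0,0,4,0,0,0,1],[0,0,5,0,0,0,1],[0,0,5,0,0,0,1]]'
```

```text
clock: 7.6
tcp_pos: [0.5362, -0.1858, 0.1385]
ee_rot: [0.331, 0.944, -0.0, 0.001]
ft_force: [-1.5, 0.2, 3.2]
grip_width: 0.0233
finger_force: 59.8
```

In the slot: net push is about 4.7 N at the expected height. Press deeper and turn clockwise (+ about tool z).

```bash
python3 -m creep '[[0,0,2,0,0,0,1],[0,0,3,0,0,0,1],[0,0,3,0,0,6,1],[0,0,3,0,0,12,1],[0,0,3,0,0,18,1]]';python3 -c "
from h import *;s=manip.observe();print(s['ft_torque'],s['joints'][5])"
```

```text
clock: 8.22
tcp_pos: [0.5359, -0.1862, 0.1355]
ee_rot: [0.476, 0.879, -0.001, 0.0]
ft_force: [-1.8, 0.3, 5.7]
grip_width: 0.0231
finger_force: 60.4
[-0.19159842  0.49761942  0.10379152] -1.0063870786132336
```

```bash
python3 -m creep '[[0,0,0,0,0,7,1],[0,0,0,0,0,14,1],[0,0,0,0,0,21,1],[0,0,0,0,0,28,1],[0,0,0,0,0,34,1]]';python3 -c "
from h import *;s=manip.observe();print(s['ft_torque'],s['joints'][5])"
```

```text
clock: 8.85
tcp_pos: [0.5362, -0.186, 0.1356]
ee_rot: [0.712, 0.702, -0.0, 0.001]
ft_force: [-1.6, -0.8, 5.1]
grip_width: 0.0236
finger_force: 60.4
[-0.03446019  0.22442171  0.10313774] -0.4128746077422293
```

```bash
python3 -m creep '[[0,0,0,0,0,5,1],[0,0,0,0,0,10,1],[0,0,0,0,0,14,1],[0,0,0,0,0,17,1]]';python3 -c "
from h import *;s=manip.observe();print(s['ft_torque'],s['joints'][5])"
```

```text
clock: 9.35
tcp_pos: [0.5364, -0.186, 0.1357]
ee_rot: [0.808, 0.589, 0.0, 0.001]
ft_force: [-0.7, 0.7, 5.1]
grip_width: 0.0234
finger_force: 60.4
[-0.01895588  0.13029467  0.07754104] -0.11788241289264292
```

```bash
python3 -m creep '[[0,0,0,0,0,2,1],[0,0,0,0,0,4,1],[0,0,0,0,0,4,1]]';python3 -c "
from h import *;s=manip.observe();print(s['ft_torque'],s['joints'][5])"
```

```text
clock: 9.72
tcp_pos: [0.5364, -0.186, 0.1357]
ee_rot: [0.827, 0.562, 0.0, 0.001]
ft_force: [-1.4, 0.6, 6.0]
grip_width: 0.0231
finger_force: 60.4
[-0.07368189  0.0729355   0.08011658] -0.04968219654310043
```

```bash
python3 -m creep '[[0,0,0,0,0,2,1],[0,0,0,0,0,4,1],[0,0,0,0,0,4,1]]';python3 -c "
from h import *;s=manip.observe();print(s['ft_torque'],s['joints'][5])"
```

```text
clock: 10.1
tcp_pos: [0.5365, -0.186, 0.1358]
ee_rot: [0.847, 0.532, 0.0, 0.001]
ft_force: [-1.5, 0.4, 5.5]
grip_width: 0.0233
finger_force: 60.4
[-0.0563854   0.07240461  0.12077886] 0.020117753939207464
```

```bash
python3 -m creep '[[0,0,0,0,0,2,1],[0,0,0,0,0,4,1],[0,0,0,0,0,4,1]]';python3 -c "
from h import *;s=manip.observe();print(s['ft_torque'],s['joints'][5])"
```

```text
clock: 10.48
tcp_pos: [0.5365, -0.1861, 0.1358]
ee_rot: [0.865, 0.502, 0.001, 0.001]
ft_force: [0.2, -0.0, 4.9]
grip_width: 0.0232
finger_force: 60.4
[-0.07623142  0.07825812  0.045793  ] 0.08994185472346103
```

```bash
python3 -m creep '[[0,0,0,0,0,2,1],[0,0,0,0,0,4,1],[0,0,0,0,0,4,1]]';python3 -c "
from h import *;s=manip.observe();print(s['ft_torque'],s['joints'][5])"
```

```text
clock: 10.85
tcp_pos: [0.5365, -0.186, 0.1358]
ee_rot: [0.882, 0.472, 0.001, 0.001]
ft_force: [-0.1, -0.7, 6.2]
grip_width: 0.0235
finger_force: 60.4
[-0.02547932  0.06144182  0.10935023] 0.1595684504640232
```

```bash
python3 -m creep '[[0,0,0,0,0,2,1],[0,0,0,0,0,4,1],[0,0,0,0,0,4,1]]';python3 -c "
from h import *
s=manip.observe();print(s['ft_torque'],s['joints'][5])
f=manip.grab_frame('wrist')[:,:,::-1]
cv2.imwrite('pics/w5.png',f)"
```

```text
clock: 11.22
tcp_pos: [0.5365, -0.1859, 0.1358]
ee_rot: [0.897, 0.441, 0.001, 0.001]
ft_force: [0.0, 0.1, 6.0]
grip_width: 0.0233
finger_force: 60.4
[-0.03762096  0.10636439  0.2292168 ] 0.22913978991632936
```

View pics/w5.png

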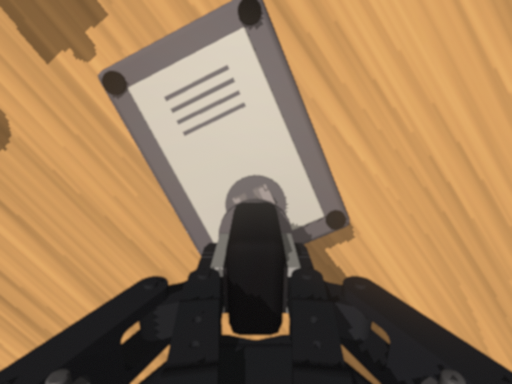

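View: the tool is well past the speaker's long side (yaw 52° vs 77°), and the torque has now started to rise (0.23 N m). I push a little further to confirm the stop.

```bash
python3 -m creep '[[0,0,0,0,0,2,1],[0,0,0,0,0,4,1],[0,0,0,0,0,4,1]]';python3 -c "
from h import *;s=manip.observe();print(s['ft_torque'],s['joints'][5])"
```

```text
clock: 11.65
tcp_pos: [0.5365, -0.1859, 0.1357]
ee_rot: [0.912, 0.41, 0.001, 0.001]
ft_force: [-0.5, 0.2, 6.0]
grip_width: 0.0233
finger_force: 60.4
[0.10159708 0.05928675 0.37325568] 0.2985508355354682
```

```bash
python3 -m creep '[[0,0,0,0,0,2,1],[0,0,0,0,0,4,1],[0,0,0,0,0,4,1]]';python3 -c "
from h import *
s=manip.observe();print(s['ft_torque'],s['joints'][5])
f=manip.grab_frame('wrist')[:,:,::-1]
cv2.imwrite('pics/w6.png',cv2.resize(f[150:250,190:330],None,fx=5,fy=5,interpolation=2))"
```

```text
clock: 12.02
tcp_pos: [0.5366, -0.1858, 0.1358]
ee_rot: [0.926, 0.378, 0.001, 0.001]
ft_force: [-0.2, -0.2, 5.4]
grip_width: 0.0233
finger_force: 60.4
[0.14748887 0.0134865  0.57072279] 0.3678569645779761
```

The torque climbs steadily to 0.57 N m, so the screw is at its stop. Unwind 18° (inside twist plus play) and lift out.

```bash
python3 -m creep '[[0,0,0,0,0,-6,1],[0,0,0,0,0,-12,1],[0,0,0,0,0,-18,1],[0,0,0,0,0,-18,1]]';python3 -c "
from h import *;s=manip.observe();print(s['ft_torque'],s['joints'][5])"
```

```text
clock: 12.58
tcp_pos: [0.5365, -0.1859, 0.1358]
ee_rot: [0.856, 0.518, 0.001, 0.001]
ft_force: [0.3, 0.2, 5.2]
grip_width: 0.0232
finger_force: 60.3
[ 0.00525197  0.12324437 -0.05501829] 0.054477543173974775
```

```bash
python3 -m creep '[[0,0,-8,0,0,0,1],[0,0,-20,0,0,0,1],[0,0,-60,0,0,0,1],[-40,0,-80,0,0,0,1],[-60,0,-80,0,0,0,1]]';python3 -m creep '[[0,0,0,0,0,0,1],[0,0,0,0,0,0,1]]'; python3 - <<'E'
from h import *
s=manip.observe();Rm=R.from_quat(s['ee_rot']).as_matrix();yaw=np.degrees(np.arctan2(Rm[1,0],Rm[0,0]));print(yaw,s['ft_force'])
C=cam('wrist'); f=manip.grab_frame('wrist')[:,:,::-1].copy(); cv2.imwrite('pics/w7.png',f)
u=proj(C,[.5355,-.1855,.073]);print(u)
g=cv2.cvtColor(f,6)
lsd=cv2.createLineSegmentDetector()
L=lsd.detect(g)[0][:,0]
for x0,y0,x1,y1 in L:
    l=np.hypot(x1-x0,y1-y0); m=np.array([(x0+x1)/2,(y0+y1)/2])
    if np.linalg.norm(m-u)<22 and l>7:
        d=ray(C,(x1,y1),.072)-ray(C,(x0,y0),.072); print('screw seg',m.round(),round(l),round(np.degrees(np.arctan2(d[1],d[0]))%180,1),round(np.linalg.norm(d)*1000,1))
    elif l>28 and 215<m[0]<300 and m[1]>160:
        z=s['tcp_pos'][2]-.0765+.116
        d=ray(C,(x1,y1),z)-ray(C,(x0,y0),z); print('handle seg',(x0,y0,x1,y1),round(l),round(np.degrees(np.arctan2(d[1],d[0]))%180,1))
E
```

```text
clock: 13.2
tcp_pos: [0.5079, -0.24, 0.2168]
ee_rot: [0.856, 0.517, 0.001, 0.001]
ft_force: [-0.0, 0.4, -1.7]
grip_width: 0.0233
finger_force: 59.6
clock: 13.45
tcp_pos: [0.5072, -0.2379, 0.213]
ee_rot: [0.856, 0.517, -0.0, -0.002]
ft_force: [-0.1, -0.1, -2.2]
grip_width: 0.0232
finger_force: 59.6
62.30337460561116 [-0.08941576 -0.0661435  -2.23853266]
[256.26320821 121.79576403]
handle seg (np.float32(274.383), np.float32(333.56052), np.float32(235.62648), np.float32(333.66602)) 39 152.7
handle seg (np.float32(222.13928), np.float32(334.1066), np.float32(258.7478), np.float32(340.47842)) 37 140.4
handle seg (np.float32(284.4195), np.float32(301.176), np.float32(277.473), np.float32(333.2545)) 33 53.5
handle seg (np.float32(258.91803), np.float32(339.44308), np.float32(287.82187), np.float32(334.01178)) 29 165.5
handle seg (np.float32(222.65172), np.float32(275.12177), np.float32(226.59958), np.float32(241.99113)) 33 54.5
handle seg (np.float32(227.15097), np.float32(241.9329), np.float32(234.85863), np.float32(205.20189)) 38 50.0
handle seg (np.float32(280.3396), np.float32(219.02501), np.float32(287.5218), np.float32(264.47034)) 46 72.1
handle seg (np.float32(216.05429), np.float32(240.08803), np.float32(223.35506), np.float32(211.93466)) 29 46.9
screw seg [275. 125.] 14 47.7 12.8
screw seg [252. 139.] 8 147.5 7.3
screw seg [245. 135.] 10 114.8 9.4
screw seg [239. 121.] 19 61.9 17.2
screw seg [261. 103.] 16 143.0 14.5
screw seg [273. 111.] 14 95.7 12.7
screw seg [246. 107.] 15 10.2 14.0
handle seg (np.float32(304.68362), np.float32(161.82225), np.float32(227.74606), np.float32(181.65497)) 79 167.1
screw seg [257. 129.] 8 89.2 7.3
screw seg [253. 118.] 14 77.5 13.0
screw seg [261. 123.] 30 77.9 27.7
screw seg [249. 124.] 25 77.5 22.9
screw seg [266. 119.] 25 76.7 22.5
handle seg (np.float32(228.02342), np.float32(177.7329), np.float32(311.6655), np.float32(156.0662)) 86 167.1
```

The slot edges now lie at 77.5° against the long side's 77.2°: locked, and the handle is still square in the grip. Carry it back to the hole.

```bash
python3 -m creep '[[0,0,-25,0,0,-10,1],[0,0,-25,0,0,-20,1],[0,0,-25,0,0,-30,1],[0,0,-25,0,0,-40,1],[0,0,-25,0,0,-50,1]]' >/dev/null; python3 - <<'E'
from h import *
s=manip.observe();Rm=R.from_quat(s['ee_rot']).as_matrix()
print(toolshift([.507,.2155,.235]),np.degrees(np.arctan2(Rm[1,0],Rm[0,0])))
E
```

```text
[418.39838819 174.10688828   4.31616117] 112.71370264821755
```

```bash
python3 -m creep '[[55,23,0,0,0,-10,1],[110,46,0,0,0,-20,1],[165,69,2,0,0,-30,1],[220,92,3,0,0,-40,1],[275,115,4,0,0,-50,1]]' >/dev/null; python3 - <<'E'
from h import *
s=manip.observe();Rm=R.from_quat(s['ee_rot']).as_matrix()
print(toolshift([.507,.2155,.235]),np.degrees(np.arctan2(Rm[1,0],Rm[0,0])))
E
```

```text
[4.77073263e+01 1.45868706e+02 1.17858564e-01] 162.70191078357374
```

```bash
python3 -m creep '[[20,60,0,0,0,-10,1],[36,110,0,0,0,-20,1],[46,143,0,0,0,-31.5,1],[46,143,0,0,0,-31.5,1],[46,143,0,0,0,-31.5,1]]' >/dev/null; python3 -m creep '[[0,0,0,0,0,0,1],[0,0,0,0,0,0,1]]'; python3 - <<'E'
from h import *
s=manip.observe();Rm=R.from_quat(s['ee_rot']).as_matrix()
print(toolshift([.507,.2155,.0915]),np.degrees(np.arctan2(Rm[1,0],Rm[0,0])))
E
```

```text
clock: 15.62
tcp_pos: [0.5096, 0.2087, 0.2358]
ee_rot: [-0.119, 0.993, -0.0, -0.0]
ft_force: [-0.4, -0.8, -2.5]
grip_width: 0.0233
finger_force: 59.7
[  0.90316186   7.23658137 144.26334901] -166.2889206826321
```

```bash
python3 -m creep '[[1,7,0,0,0,0,1],[1,7,30,0,0,0,1],[1,7,60,0,0,0,1],[1,7,75,0,0,0,1],[1,7,75,0,0,0,1]]'; python3 -m creep '[[0,0,10,0,0,0,1],[0,0,20,0,0,0,1],[0,0,30,0,0,0,1],[0,0,30,0,0,0,1]]'
```

```text
clock: 16.25
tcp_pos: [0.5061, 0.2159, 0.1597]
ee_rot: [-0.12, 0.993, -0.0, -0.001]
ft_force: [-0.1, 0.5, -1.4]
grip_width: 0.0234
finger_force: 59.7
clock: 16.75
tcp_pos: [0.5061, 0.2159, 0.1294]
ee_rot: [-0.12, 0.993, -0.0, -0.001]
ft_force: [0.1, 0.3, -1.5]
grip_width: 0.0232
finger_force: 59.7
```

Tip is in the hole with no contact force; lower until the collar seats.

```bash
python3 -m creep '[[0,0,12,0,0,0,1],[0,0,24,0,0,0,1],[0,0,33,0,0,0,1],[0,0,36,0,0,0,1],[0,0,36,0,0,0,1]]'; python3 -m creep '[[0,0,1,0,0,0,1],[0,0,2,0,0,0,1],[0,0,2,0,0,0,1]]'
```

```text
clock: 17.38
tcp_pos: [0.5068, 0.2161, 0.0945]
ee_rot: [-0.12, 0.993, -0.0, -0.0]
ft_force: [0.1, -0.1, -1.2]
grip_width: 0.0233
finger_force: 59.7
clock: 17.75
tcp_pos: [0.5069, 0.2161, 0.0929]
ee_rot: [-0.12, 0.993, 0.0, 0.0]
ft_force: [0.6, -0.3, -1.0]
grip_width: 0.0235
finger_force: 59.7
```

```bash
python3 -m creep '[[0,0,1,0,0,0,1],[0,0,2,0,0,0,1],[0,0,2,0,0,0,1]]'
```

```text
clock: 18.12
tcp_pos: [0.507, 0.2162, 0.0915]
ee_rot: [-0.12, 0.993, 0.0, 0.0]
ft_force: [-2.6, -1.7, 4.9]
grip_width: 0.0232
finger_force: 60.4
```

Collar seated (force reversed at the original height). Release, then rise straight up.

```bash
python3 -m creep '[[0,0,0,0,0,0,-1],[0,0,0,0,0,0,-1],[0,0,0,0,0,0,-1],[0,0,0,0,0,0,-1],[0,0,0,0,0,0,-1]]'; python3 -m creep '[[0,0,-30,0,0,0,-1],[0,0,-80,0,0,0,-1],[0,0,-130,0,0,0,-1],[0,0,-145,0,0,0,-1],[0,0,-145,0,0,0,-1]]';  python3 - <<'E'
from h import *
C=cam('wrist'); f=manip.grab_frame('wrist')[:,:,::-1].copy()
u=proj(C,[.507,.216,.131]); d=(f[:,:,2]<62)&(np.ptp(f.astype(int),axis=2)<26)
m=np.zeros(d.shape,np.uint8); x,y=u.astype(int); m[y-45:y+45,x-30:x+30]=d[y-45:y+45,x-30:x+30]*255
c=max(cv2.findContours(m,0,2)[0],key=cv2.contourArea); print(u,cv2.minAreaRect(c),cv2.boundingRect(c))
T=cam('top'); t=manip.grab_frame('top')[:,:,::-1]; o=cv2.imread('pics/top0.png')
print('nut diff',np.abs(t[170:205,200:235].astype(int)-o[170:205,200:235]).mean())
E
```

```text
clock: 18.75
tcp_pos: [0.5069, 0.2161, 0.0907]
ee_rot: [-0.12, 0.993, 0.0, -0.0]
ft_force: [0.7, 1.1, -1.1]
grip_width: 0.0857
finger_force: 0.0
clock: 19.38
tcp_pos: [0.5073, 0.2163, 0.2367]
ee_rot: [-0.12, 0.993, 0.0, 0.001]
ft_force: [0.7, -0.0, -0.8]
grip_width: 0.0852
finger_force: 0.0
[254.29945407 191.37362729] ((254.5, 187.5), (25.0, 51.0), 0.0) (242, 162, 26, 52)
nut diff 16.55455782312925
```

```bash
python3 - <<'E'
from h import *
C=cam('wrist'); f=manip.grab_frame('wrist')[:,:,::-1].copy()
u=proj(C,[.498,.103,.129]).astype(int); d=(f[:,:,2]<62)&(np.ptp(f.astype(int),axis=2)<30)
x,y=u; m=np.zeros(d.shape,np.uint8); m[y-35:y+35,x-35:x+35]=d[y-35:y+35,x-35:x+35]*255
c=max(cv2.findContours(m,0,2)[0],key=cv2.contourArea); print(u,cv2.minAreaRect(c),cv2.contourArea(c))
print(manip.sign_off())
E
```

```text
[127 153] ((140.84483337402344, 152.862060546875), (22.654830932617188, 39.924495697021484), 68.19859313964844) 697.5
the job is handed in; nothing more can be done
None
```

The lock screw is turned to its stop, with the slot at 77.5° against the speaker's long side at 77.2°. The screwdriver is upright in its original hole and released, the nut driver is still in its hole, and the job was handed in at about 19.5 s, with no verdict returned.

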